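# Press a jar lid home until the ratchet slips

### The arm

A 6-joint arm with a two-finger parallel gripper is mounted at the origin on a cart in front of the work surface, level with it; the furniture and walls round the work are solid. World frame = base frame: x ahead of the robot, y to its left, z up, the work surface at z = 0. Lengths are in m, angles in rad, forces in N, time in s.
With the tool pointing down it reaches from about 0.35 to 0.8 m from the base axis. Payload 7.3 kg.
Tool frame: the origin (TCP) lies between the finger pads; the fingertips stand 25 mm ahead of it and the grasp point (between the pads) lies 6 mm ahead of it (r.tip_extent is the distance from the TCP to the fingertips, in m); z points along the fingers, y is the line along which they close (so a half turn about z gives the same grasp; the last joint's range is limited). The gripper opens to 85 mm and grips with 20 to 120 N. Pads are 22 mm wide; open, the fingers measure 114 mm over their backs; the gripper's body (76 mm by 85 mm) begins 54 mm behind the grasp point. The pads swing forward as they close: fully open they stand 13 mm farther back than shut.
Start: joints at [-1.315, 0.342, 1.524, -0, 1.275, -0.146], TCP at [0.205, -0.483, 0.256] pointing down, gripper open.
Joint ranges: [-2.53, 2.53], [-0.77, 2.02], [0.04, 2.7], [-1, 4.14], [0.28, 2.66], [-3.11, 3.11]. Speed limits (rad/s): [2.57, 2.57, 3.14, 3.14, 3.14, 3.14].

### API

Orientations are given as a unit quaternion [x, y, z, w].
In Python, from workcell import r, command_gripper, optics gives the robot as it stands. The module is installed in compiled form; this text tells all that it offers. Calls block until the motion is done:
- r.reach(position, orientation): joint-space move of the TCP to a pose.
- r.move_straight(position, orientation=None, speed=0.15, max_force=None): straight line of the TCP; orientation=None keeps the orientation; speed is the mean speed in m/s. With max_force (N) it stops when the force on the tool has changed by that much, and returns True; else False.
- r.movej(angles): joint-space move.
- command_gripper(opening, force=None): finger opening in m; force is the grip in N (None keeps the last); returns when the fingers have stopped.
- r.hold(seconds).
- r.solve_ik(position, orientation): joint angles nearest the present ones, or None.
- r.read_state(): the state.
- optics.get_image(name): name is "side" or "top"; returns (picture, depth): 400x640x3 uint8, red, green, blue; 400x640 float32, m along the optical axis (not along the pixel's ray), 0 where there is no reading.
- optics.camera_model(name): a dict with "K" (3x3 intrinsics, pixels), "k1" (the pictures are not rectified: a ray, as slopes to the right and down, at radius r is drawn at 1 + k1 r^2 times it, then the intrinsics apply), "R" (3x3) and "t" (3): a world point X has camera coordinates R X + t. Camera axes: x right, y down, z forward; pixel columns grow to the right and rows downward; lengths in m; the calibration is good to about 2 mm. A picture is of the moment at which its call begins. camera_model takes no time and is no camera call.
A pose or a line that the arm cannot do raises r.PlanningError and nothing moves.
- r.finish_job(): hands the job in; it is judged then, once.
The state is a dict: "time_s": time; "joint_positions": joint angles; "dq": joint speeds; "tau": joint torques, N m; "eef_pos": TCP position; "eef_rot": TCP orientation; "contact_force": force on the tool from outside, world axes, zero at the start; "torque": the same for the moment, N m; "grip_width": finger opening in m; "grip_force": force on a finger pad.
Only numpy, scipy, OpenCV 4.12 (cv2) and the standard library are available. Lean on these libraries where they do the work, as an engineer would, in place of code of your own. Each camera call takes 0.05 s, during which the arm holds its last target. There are 200 camera calls.

### The job

Seat the lid of the jar in the lid press: slide the tray with the jar fully home against its stop, then turn the press's small ratchet cap clockwise, seen from above, until it slips on the tightened spindle. Stop soon after it begins to slip (it stiffens if forced on, and would crack the jar), leave the jar clamped, and let go without disturbing anything else.

Things in the scene. Friction and masses are not known exactly. Their poses are not given: they have to be found in the camera images.
- lid_press: Lid press, fixed: wooden base 235 x 150 mm, two upright posts 132 mm apart, beam 160 x 46 mm across them with its top 166 mm above the worktop (nuts on its ends to 174 mm). Origin: on the worktop under the spindle's upright axis. x axis: the way the tray goes in; z up.
- beam_top (a point): Point on the spindle's axis at the beam's top, 166 mm up. Above it, on the axis, a barrel (46 mm across, 167 to 191 mm up) drives the spindle by a hidden screw; the ratchet cap sits on the barrel. Below, the spindle's foot, 40 mm across, starts a few mm above the lid of the jar once that is home: how far is not given, it takes a quarter to six tenths of a turn.
- tray_tab (a point): Black upright tab at the tray's outer end: 12 mm thick (along x), 44 mm wide, 52 mm high, top 79 mm above the worktop. Point: on its centre line, at its top. x axis: the way in. The jar's middle is 99 mm beyond it along x; so is the spindle's axis when the tray is home.
- tray: Steel tray of the press, 150 x 98 mm, with a round seat (90 mm across, 10 mm collar) in which the jar stands loosely. Origin: under the seat's centre, 19 mm above the worktop; x axis: the way in. It starts 100 mm short of the spindle's axis (home is on it, against a hard stop), slides with about 2 N of friction and stays where it is left.
- spread_jar: Squat dark jar with a screw lid, 75 mm across, 83 mm high, 330 g, standing in the seat from the start. Origin: centre of its underside. It stays on the tray and need not be grasped.
- cap_grip (a point): Ratchet cap: small round ribbed steel knob on top of the press, 30 mm across, 34 mm high, 193 to 227 mm above the worktop, free all round above the barrel. Point: on its axis, half-way up (210 mm). It turns about the upright axis and does not rise or sink. Clockwise from above lowers the spindle. Any number of regrasps is allowed; it stays when let go.
- cap_top (a point): Top of the ratchet cap. It yields springily by 0.1 rad before it drives. Running free, it needs about 0.13 N m and takes the barrel along. Once the jar is clamped the barrel stops and at about 0.21 N m the cap slips on it; forced on, torque and clamping grow by 0.035 N m and 14 N per rad of slip. Up to 0.8 rad of slip is right, over 1.4 rad cracks the jar. The screw holds by itself.
- tomato_tin: Bystander: food tin 75 mm across, 58 mm high, behind the press. Origin: underside.
- pepper_drum: Bystander: striped drum 46 mm across, 98 mm high, beyond the press, on the side away from the tray's tab. Origin: underside.
- flat_tin: Bystander: flat tin 86 mm across, 40 mm high, to the right. Origin: underside.
- salt_bottle: Bystander: plastic bottle 70 mm across, 198 mm high, to the right. Origin: underside.
- mug: Bystander: mug on the worktop left of the press (not the one behind the board), 81 mm across, 101 mm high. Origin: underside.
- sauce_bottle: Bystander: small bottle 40 mm across, 145 mm high, to the left. Origin: underside.
Things that resemble listed ones, but are neither listed nor needed, are in the scene too. What is shaped like the spread_jar but green or orange is not meant.

How it is judged:
On the way, in this order (a step that is already met when the one before it is completed fails the run):
1. The tray with the jar is home (within 3 mm of its stop) before the spindle presses on the jar (x of tray in the frame of lid_press above -0.003 m and contact force between tray and spread_jar below 15 N), for 0.1 s.
2. The ratchet cap is turned until the jar is pressed into its seat with more than 26 N, about where the cap slips (x of tray in the frame of lid_press above -0.003 m and contact force between tray and spread_jar above 26 N), for 0.2 s.
At the end, for the whole second after the job is handed in: The tray is within 3 mm of its stop; the jar stands upright (within 0.06 rad) within 7 mm of the spindle's axis, at rest, and is pressed into its seat with 26 to 55 N (the cap begins to slip at about 35 N) (all of step 2 and contact force between tray and spread_jar below 55 N and angle between spread_jar's own z axis and vertical below 0.06 rad and horizontal distance between spread_jar and lid_press below 0.007 m and linear speed of spread_jar below 0.01 m/s); the robot touches nothing.
It fails at once if The jar is pressed with more than 55 N (ratchet forced on far past its slip, about 1.4 rad) (contact force between tray and spread_jar above 55 N).
It fails at once if The jar is tipped by more than 0.2 rad (angle between spread_jar's own z axis and vertical above 0.2 rad).
It fails at once if A bystander is moved by more than 30 mm (distance of any of tomato_tin, pepper_drum, flat_tin, salt_bottle, mug, sauce_bottle from where it was at the start of the episode above 0.03 m).
It also fails if it takes over 72 s, if anything falls off the work surface, if the arm or the gripper's body presses on something with over 40 N, if the wrist force passes 120 N, or if a joint passes its speed limit or range.

## Working session

There is one attempt and no reset: what is moved stays moved. The work goes in short steps, each a Python script; the robot and the scene stay as the last script left them, time stands still between calls to the robot, and variables do not carry over. Pictures are saved under pics/ and viewed, at most 10 in all, crops included, and the job is handed in when it is done.

```bash
mkdir -p pics; cat > h.py <<'E'
import numpy as np, cv2
from workcell import r, command_gripper, optics
def grab(n,tag):
    im,d=optics.get_image(n); cv2.imwrite(f'pics/{tag}.png',im[...,::-1]); np.save(f'pics/{tag}.npy',d); return im,d
def slopes(n,uv):
    m=optics.camera_model(n); K=np.array(m['K']); 
    p=np.atleast_2d(np.array(uv,float)); q=np.c_[(p[:,0]-K[0,2])/K[0,0],(p[:,1]-K[1,2])/K[1,1]]
    return cv2.undistortPoints(p.reshape(-1,1,2),K,np.array([m['k1'],0,0,0.])).reshape(-1,2)
def on_plane(n,uv,z):
    m=optics.camera_model(n); R=np.array(m['R']);t=np.array(m['t'])
    s=slopes(n,uv); D=np.c_[s,np.ones(len(s))]@R; C=-R.T@t
    return C+D*((z-C[2])/D[:,2])[:,None]
def at_depth(n,uv,d):
    m=optics.camera_model(n); R=np.array(m['R']);t=np.array(m['t'])
    s=slopes(n,uv); return (np.c_[s,np.ones(len(s))]*np.ravel(d)[:,None]-t)@R
def project(n,X):
    m=optics.camera_model(n); R=np.array(m['R']);t=np.array(m['t'])
    return cv2.projectPoints(np.atleast_2d(np.array(X,float)),cv2.Rodrigues(R)[0],t,np.array(m['K']),np.array([m['k1'],0,0,0.]))[0].reshape(-1,2)
E
python3 - <<'E'
from h import *
for n in('side','top'):
    grab(n,n+'0'); m=optics.camera_model(n); R=np.array(m['R']); print(n,m['K'],m['k1'],-R.T@np.array(m['t']),R[2])
E
```

```text
side [[402.75133869   0.         315.07635095]
 [  0.         402.75133869 205.33714806]
 [  0.           0.           1.        ]] -0.09231756134678507 [ 0.13173465 -1.25166103  0.93239483] [ 0.25212786  0.81927031 -0.51500262]
top [[465.65450747   0.         318.83523263]
 [  0.         465.65450747 194.99954466]
 [  0.           0.           1.        ]] -0.02530068267217932 [0.35889578 0.03274726 1.48688419] [ 0.11080596 -0.01745195 -0.99368882]
```

View pics/side0.png

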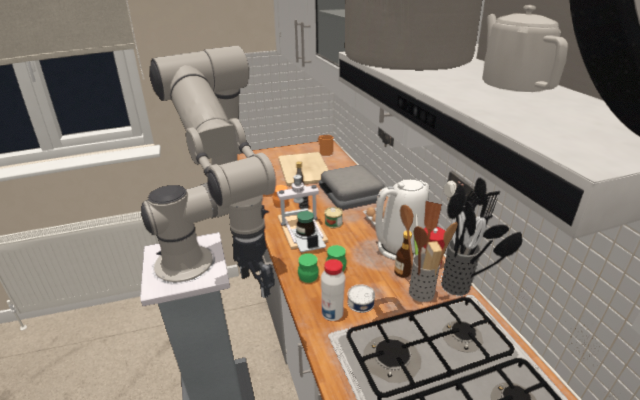

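View pics/top0.png

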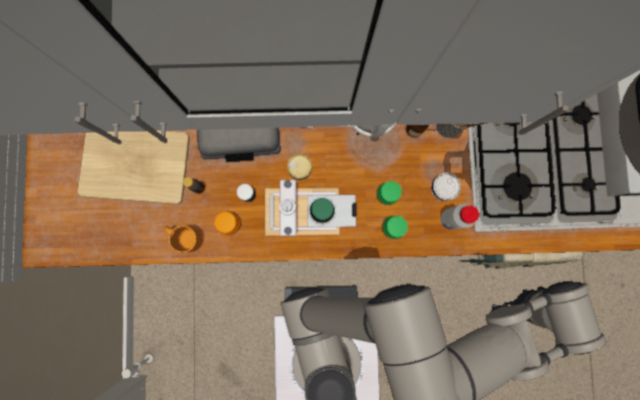

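```bash
python3 - <<'E'
import cv2
a=cv2.imread('pics/top0.png')[165:250,225:375]; b=cv2.imread('pics/side0.png')[165:260,265:345]
a=cv2.resize(a,None,fx=5,fy=5,interpolation=cv2.INTER_CUBIC); cv2.imwrite('pics/ct.png',a)
b=cv2.resize(b,None,fx=6,fy=6,interpolation=cv2.INTER_CUBIC); cv2.imwrite('pics/cs.png',b)
from h import *
d=np.load('pics/top0.npy')
for uv in [(355,210),(351,210),(322,210),(288,207),(290,222),(288,187),(288,229),(345,195)]:
    print(uv,at_depth('top',[uv],[d[uv[1],uv[0]]]).round(4))
E
```

```text
(355, 210) [[ 0.4671 -0.1004  0.079 ]]
(351, 210) [[ 0.4707 -0.0919  0.0367]]
(322, 210) [[0.467  0.0006 0.1153]]
(288, 207) [[0.469  0.0953 0.2257]]
(290, 222) [[0.4315 0.0935 0.1653]]
(288, 187) [[0.5306 0.0966 0.1731]]
(288, 229) [[0.4116 0.0993 0.1709]]
(345, 195) [[ 0.5196 -0.0756  0.0258]]
```

View pics/ct.png

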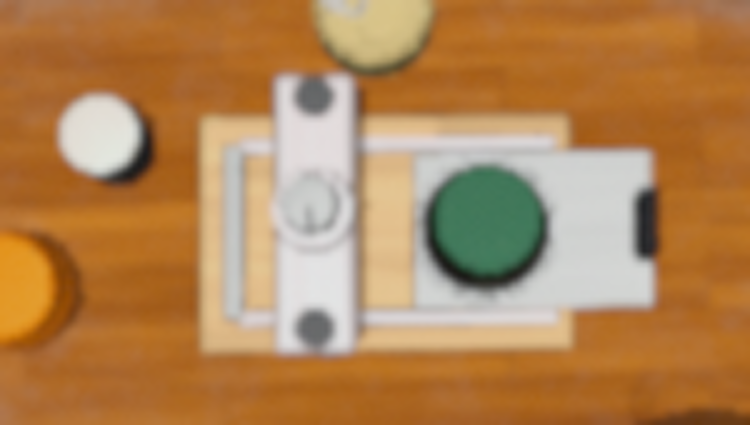

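View pics/cs.png

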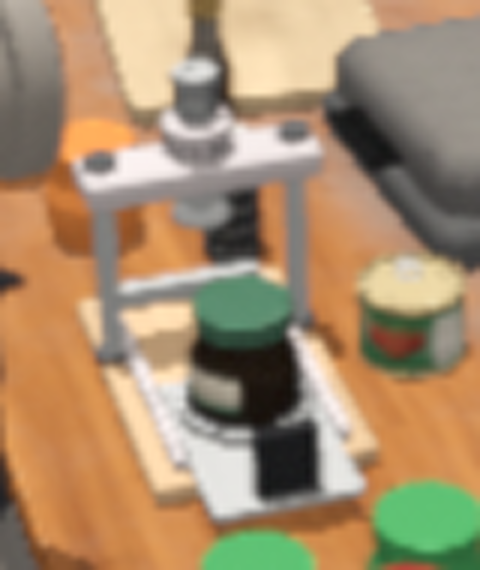

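The crops show the dark jar on the tray at top (322,209), with the black tab at (354,210) and the steel cap on the beam at (287,206). The look-alikes are green jars at (390,192) and (396,227) and an orange one at (227,222), all rejected on colour.

```bash
python3 - <<'E'
from h import *
d=np.load('pics/top0.npy'); v,u=np.mgrid[170:250,255:365]; uv=np.c_[u.ravel(),v.ravel()]
P=at_depth('top',uv,d[v,u].ravel())
def rep(n,m):
    q=P[m]; print(n,m.sum(),'med',np.median(q,0).round(4),'box',q.min(0).round(4),q.max(0).round(4),'mid',((q.min(0)+q.max(0))/2).round(4)); return q
z=P[:,2]
rep('cap',z>.215)
rep('barrel',(z>.183)&(z<.2))
b=rep('beam',(z>.155)&(z<.18)&(abs(P[:,1]-.095)<.04))
c=rep('tab',(z>.07)&(z<.09)&(P[:,1]<-.06))
rep('lid',(z>.105)&(z<.13)&(abs(P[:,1])<.06))
for q in(b,c):
    print(cv2.minAreaRect((q[:,:2]*1000).astype(np.float32)))
t=rep('tray',(z>.012)&(z<.036)&(P[:,1]<-.03)&(P[:,1]>-.105)); print(cv2.minAreaRect((t[:,:2]*1000).astype(np.float32)))
im=cv2.imread('pics/top0.png')
print('tabpx',im[205:215,350:360].sum(2))
# bystanders above
print(r.read_state()['time_s'], r.read_state()['contact_force'])
E
```

```text
cap 124 med [0.4716 0.0976 0.2276] box [0.3589 0.0327 0.2177] [0.4885 0.1143 1.4869] mid [0.4237 0.0735 0.8523]
barrel 106 med [0.4706 0.0974 0.1907] box [0.4528 0.0774 0.1843] [0.498  0.1222 0.1983] mid [0.4754 0.0998 0.1913]
beam 669 med [0.4565 0.0992 0.1663] box [0.3972 0.0768 0.1553] [0.5532 0.1227 0.1798] mid [0.4752 0.0997 0.1675]
tab 58 med [ 0.4719 -0.0977  0.0784] box [ 0.4517 -0.1044  0.0701] [ 0.4918 -0.0919  0.085 ] mid [ 0.4717 -0.0982  0.0775]
lid 368 med [0.474  0.0008 0.1113] box [ 0.4433 -0.0296  0.1051] [0.5066 0.0329 0.1186] mid [0.4749 0.0017 0.1118]
((475.2354431152344, 99.59919738769531), (43.60545349121094, 155.4449005126953), 88.94300079345703)
((471.7525634765625, -98.15239715576172), (39.73257827758789, 12.418067932128906), 2.1279854774475098)
tray 745 med [ 0.4723 -0.061   0.0267] box [ 0.4006 -0.1042  0.0124] [ 0.5475 -0.0308  0.0358] mid [ 0.4741 -0.0675  0.0241]
((473.2467041015625, -66.20329284667969), (73.27572631835938, 146.2914581298828), 88.11373901367188)
tabpx [[605 490 284 135 130 150 217 285 311 313]
 [605 481 266 122 130 147 212 278 311 314]
 [605 484 271 127 131 147 211 283 315 315]
 [605 486 279 136 135 155 209 283 316 316]
 [602 487 281 135 135 154 217 284 313 322]
 [598 481 277 132 131 153 219 291 319 328]
 [596 482 273 132 135 152 221 289 321 327]
 [601 485 278 128 138 149 204 281 318 326]
 [601 487 277 129 134 142 199 276 315 328]
 [601 490 286 133 129 142 202 276 316 330]]
0.1 [-0.62174045 -0.45960732 -0.77643571]
```

```bash
cat >> h.py <<'E'
from scipy.spatial.transform import Rotation as Ro
def down(a): # closing axis (tool y) at world angle a, tool z down
    y=np.array([np.cos(a),np.sin(a),0]); z=np.array([0,0,-1.]); return Ro.from_matrix(np.c_[np.cross(y,z),y,z]).as_quat()
def st():
    s=r.read_state(); print('t%.2f'%s['time_s'],'p',np.round(s['eef_pos'],4),'F',np.round(s['contact_force'],2),'M',np.round(s['torque'],3),'w%.4f g%.1f'%(s['grip_width'],s['grip_force']),'q',np.round(s['joint_positions'],3)); return s
E
python3 - <<'E'
from h import *
print(r.tip_extent)
for a in(0,np.pi): print(a,r.solve_ik([.472,-.13,.2],down(a)), r.solve_ik([.473,.0985,.25],down(a)))
q=min([r.solve_ik([.472,-.13,.2],down(a)) for a in(0,np.pi)],key=lambda q:abs(q[5]))
a=0 if np.allclose(q,r.solve_ik([.472,-.13,.2],down(0))) else np.pi
command_gripper(0.0)
r.reach([.472,-.13,.2],down(a)); st()
r.move_straight([.472,-.13,.068],speed=.12,max_force=10); st()
print(r.move_straight([.472,-.118,.068],speed=.04,max_force=6)); st()
E
```

```text
0.025
0 [-4.25454154e-01  3.33578370e-01  1.70508655e+00 -4.44089210e-16
  1.10292774e+00 -4.25454154e-01] [ 4.65145761e-02  2.71086476e-01  1.64463482e+00 -4.44089210e-16
  1.22587135e+00  4.65145761e-02]
3.141592653589793 [-4.25454154e-01  3.33578370e-01  1.70508655e+00 -4.44089210e-16
  1.10292774e+00  2.71613850e+00] [ 4.65145761e-02  2.71086476e-01  1.64463482e+00 -4.44089210e-16
  1.22587135e+00 -3.09507808e+00]
t2.50 p [ 0.472  -0.1309  0.2002] F [ 0.03  0.27 -0.08] M [0.055 0.003 0.057] w-0.0002 g0.0 q [-0.427  0.334  1.705 -0.     1.103 -0.425]
t3.75 p [ 0.4724 -0.1302  0.0686] F [ 0.76 -0.93  0.94] M [-0.031  0.031 -0.05 ] w-0.0004 g0.0 q [-0.426  0.522  1.848 -0.     0.77  -0.425]
False
t4.20 p [ 0.4721 -0.1177  0.0681] F [ 0.59 -0.78  0.2 ] M [-0.023 -0.002  0.08 ] w-0.0001 g0.0 q [-0.402  0.519  1.857 -0.     0.765 -0.403]
```

```bash
python3 - <<'E'
from h import *
print(r.move_straight([.473,-.035,.068],speed=.06,max_force=15)); st()
print(r.move_straight([.473,-.0,.068],speed=.025,max_force=12)); st()
print(r.move_straight([.473,.01,.068],speed=.02,max_force=8)); s=st()
p=s['eef_pos']
r.move_straight([p[0],p[1]-.02,.068],speed=.06); 
grab('side','side1')
r.move_straight([p[0],p[1]-.05,.28],speed=.2); st()
im,d=grab('top','top1')
E
python3 - <<'E'
import sys; sys.path.insert(0,'.')
import os; os.chdir('.')
from h import *
d=np.load('pics/top1.npy'); v,u=np.mgrid[170:250,255:365]; uv=np.c_[u.ravel(),v.ravel()]; dd=d[v,u].ravel(); P=at_depth('top',uv,dd)
m=(dd>0)&(abs(P[:,2]-.079)<.008)&(P[:,1]<.03)&(P[:,1]>-.06); print(m.sum(), P[m].min(0),P[m].max(0))
a=cv2.imread('pics/side1.png')[165:260,265:345]; b=cv2.imread('pics/top1.png')[165:265,235:375]
a=cv2.resize(a,(400,475),interpolation=2); b=cv2.resize(b,(400,286),interpolation=2)
c=np.zeros((475,800,3),np.uint8); c[:,:400]=a; c[:286,400:]=b; cv2.imwrite('pics/c1.png',c)
E
```

```text
False
t5.73 p [ 0.4724 -0.0349  0.0678] F [-0.39 -0.67  0.88] M [0.025 0.001 0.023] w0.0003 g0.0 q [-0.236  0.503  1.891  0.     0.749 -0.236]
True
t6.61 p [ 0.473  -0.0143  0.0678] F [-0.93 -3.74  2.15] M [-0.423  0.09   0.008] w-0.0001 g1.6 q [-0.191  0.502  1.894 -0.003  0.746 -0.191]
True
t6.93 p [ 0.4729 -0.0143  0.0677] F [ 0.08 -0.98  1.6 ] M [-0.234 -0.089 -0.059] w0.0001 g0.7 q [-0.191  0.502  1.894 -0.005  0.746 -0.189]
t8.68 p [ 0.4723 -0.0641  0.279 ] F [ 0.52 -2.16 -1.38] M [ 0.05  -0.02  -0.015] w0.0004 g0.0 q [-0.294  0.236  1.609 -0.003  1.299 -0.294]
28 [ 0.45489997 -0.00096506  0.07114274] [0.4945826  0.00623824 0.08369767]
```

View pics/c1.png

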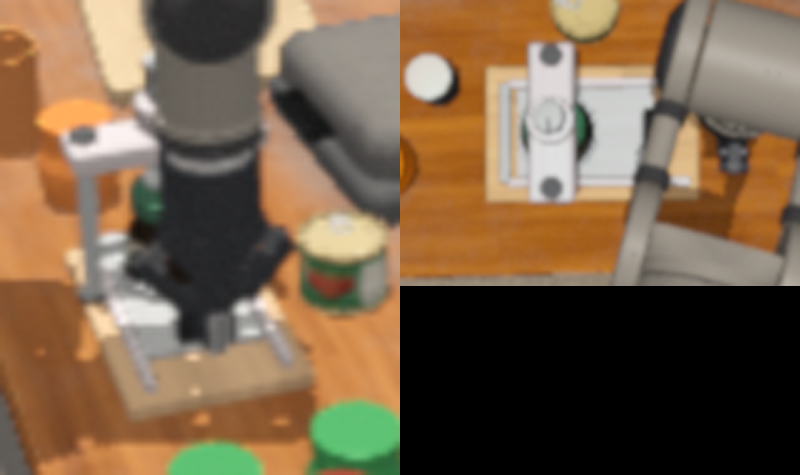

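The tray is home: the push stopped on contact force at TCP y=-0.0143, and the top view has the tab's outer face near (650,130) in the crop. Next is the cap.

```bash
python3 - <<'E'
from h import *
X=[.474,.099]
command_gripper(.06)
q=np.array(r.solve_ik(X+[.29],down(0))); q[5]=-2.7; r.movej(q); s=st()
r.move_straight(X+[.223],speed=.1,max_force=10); st()
command_gripper(.03,20); 
for _ in range(3): r.hold(.1); st()
command_gripper(.0,20)
for _ in range(4): r.hold(.1); s=st()
y=Ro.from_quat(s['eef_rot']).as_matrix()[:,1]; print(y, y@s['contact_force'])
E
```

```text
t11.39 p [0.474  0.0989 0.29  ] F [ 0.18  0.48 -0.35] M [0.077 0.063 0.008] w0.0598 g0.0 q [ 0.047  0.241  1.572 -0.     1.329 -2.699]
t12.21 p [0.4744 0.099  0.2235] F [0.3 0.4 0.1] M [-0.04  -0.023 -0.005] w0.0598 g0.0 q [ 0.047  0.299  1.684 -0.     1.158 -2.7  ]
t12.71 p [0.474  0.099  0.2231] F [-0.45  0.59  0.63] M [0.068 0.088 0.041] w0.0299 g0.3 q [ 0.048  0.299  1.685  0.     1.157 -2.7  ]
t12.81 p [0.474 0.099 0.223] F [-0.68 -0.14  0.06] M [0.096 0.118 0.077] w0.0301 g0.3 q [ 0.047  0.299  1.685 -0.     1.157 -2.7  ]
t12.91 p [0.474 0.099 0.223] F [-0.28  0.38 -0.43] M [ 0.111  0.072 -0.003] w0.0301 g0.3 q [ 0.047  0.299  1.685 -0.     1.157 -2.7  ]
t13.22 p [0.474  0.0991 0.2231] F [-1.16 -0.01  1.07] M [0.068 0.219 0.015] w0.0295 g20.4 q [ 0.048  0.299  1.685  0.     1.157 -2.7  ]
t13.32 p [0.474  0.099  0.2231] F [-1.58  0.18  2.35] M [0.022 0.221 0.029] w0.0295 g20.4 q [ 0.047  0.299  1.685 -0.     1.157 -2.7  ]
t13.43 p [0.474  0.099  0.2231] F [-0.44 -0.08  2.47] M [0.104 0.225 0.04 ] w0.0293 g20.4 q [ 0.047  0.299  1.685  0.     1.157 -2.7  ]
t13.53 p [0.474  0.099  0.2231] F [-2.39  0.48  2.79] M [ 0.062  0.226 -0.002] w0.0294 g20.4 q [ 0.047  0.299  1.685 -0.     1.157 -2.7  ]
[-9.23322447e-01  3.84025592e-01 -6.39887105e-05] 2.3926580999501903
```

```bash
cat >> h.py <<'E'
def meas(n=12):
    L=[]
    for _ in range(n):
        r.hold(.015); s=r.read_state(); L.append(np.r_[s['contact_force'],s['torque'][2],s['tau'][5],s['joint_positions'][5],s['time_s'],s['grip_width']])
    L=np.array(L); return L.mean(0),L.std(0)
def turn(dq,lead=None):
    q=np.array(turn.q); q[5]+=dq; turn.q=q; r.movej(q)
E
python3 - <<'E'
from h import *
command_gripper(0.,60)
turn.q=np.array(r.solve_ik([.474,.099,.223],down(0))); turn.q[5]=-2.7
m,sd=meas(); print(m.round(3),sd.round(3))
for i in range(8):
    turn(.16); m,sd=meas(); print(m.round(3),sd[3:5].round(3))
E
```

```text
[-2.361e+00  2.530e-01  4.965e+00 -5.000e-03  5.000e-03 -2.700e+00
  1.385e+01  2.800e-02] [0.476 0.458 0.508 0.031 0.    0.    0.058 0.   ]
[-3.621  1.038  6.156  0.1    0.131 -2.54  14.325  0.028] [0.035 0.051]
[-4.834  2.043  7.094  0.107  0.135 -2.38  14.8    0.029] [0.025 0.051]
[-5.67   3.164  7.56   0.093  0.138 -2.22  15.275  0.028] [0.029 0.051]
[-6.515  4.785  7.893  0.117  0.142 -2.06  15.75   0.029] [0.035 0.051]
[-6.969  6.192  8.331  0.106  0.145 -1.9   16.225  0.028] [0.046 0.051]
[-7.235  7.769  8.677  0.099  0.147 -1.74  16.7    0.028] [0.029 0.051]
[-7.593  9.562  8.539  0.101  0.149 -1.58  17.175  0.028] [0.028 0.051]
[-7.506 11.647  8.477  0.109  0.151 -1.42  17.65   0.028] [0.032 0.051]
```

```bash
python3 - <<'E'
from h import *
p=np.array([.474,.099,.223])
m,_=meas(6); print(m.round(3))
for k in range(2):
    p[:2]+=.0006*m[:2]/np.linalg.norm(m[:2]); r.move_straight(p,speed=.02); m,_=meas(6); print(p,m.round(3))
E
```

```text
[-7.328 11.431  8.356  0.107  0.115 -1.42  17.8    0.028]
[0.4736762  0.09950513 0.223     ] [-6.254  9.463  7.923  0.114  0.111 -1.419 18.15   0.028]
[0.4733454 0.1000057 0.223    ] [-5.063  7.751  7.157  0.11   0.106 -1.418 18.5    0.029]
```

```bash
python3 - <<'E'
from h import *
command_gripper(.05); 
turn.q=np.array(r.solve_ik([.475,.102,.223],down(0))); turn.q[5]=-1.42
r.movej(turn.q); st()
command_gripper(0.,20); m,_=meas(6); print(m.round(3))
command_gripper(0.,60); m,_=meas(6); print(m.round(3))
for i in range(5):
    turn(.12); r.hold(.06); m,sd=meas(10); print(m.round(3))
E
```

```text
t19.13 p [0.4752 0.102  0.2229] F [-0.83 -0.54  0.05] M [ 0.009 -0.011 -0.019] w0.0501 g0.0 q [ 0.054  0.302  1.681 -0.     1.159 -1.42 ]
[-3.3500e-01 -1.4670e+00  1.9160e+00 -2.0000e-03  0.0000e+00 -1.4200e+00
  1.9492e+01  2.9000e-02]
[-1.3160e+00 -2.8650e+00  3.9870e+00 -8.0000e-03 -0.0000e+00 -1.4200e+00
  1.9808e+01  2.8000e-02]
[-1.774 -3.328  5.314  0.091  0.094 -1.304 20.25   0.028]
[-1.656 -3.324  5.34   0.094  0.098 -1.184 20.725  0.029]
[-1.834 -3.323  5.208  0.096  0.098 -1.064 21.2    0.028]
[-1.861 -3.104  5.271  0.091  0.098 -0.944 21.675  0.028]
[-1.627 -2.995  5.078  0.074  0.098 -0.824 22.15   0.028]
```

```bash
python3 - <<'E'
from h import *
turn.q=np.array(r.solve_ik([.475,.102,.223],down(0))); turn.q[5]=-.82
for i in range(20):
    turn(.12); r.hold(.06); m,sd=meas(8); print(m.round(3))
    if m[4]>.115: break
E
```

```text
[-1.292 -3.36   4.89   0.098  0.1   -0.704 22.608  0.029]
[-1.484 -3.199  5.303  0.094  0.1   -0.584 23.05   0.028]
[-1.399 -2.848  4.997  0.095  0.1   -0.464 23.492  0.028]
[-1.285 -3.287  5.315  0.092  0.1   -0.344 23.933  0.028]
[-1.059 -3.137  4.976  0.092  0.1   -0.224 24.375  0.028]
[-1.315 -3.288  5.242  0.076  0.1   -0.104 24.817  0.028]
[-1.2270e+00 -3.1560e+00  5.2600e+00  1.3900e-01  1.5100e-01  1.6000e-02
  2.5258e+01  2.8000e-02]
```

```bash
python3 - <<'E'
from h import *
turn.q=np.array(r.solve_ik([.475,.102,.223],down(0))); turn.q[5]=.02
for i in range(4):
    turn(.05); r.hold(.06); m,sd=meas(8); print(m.round(4))
E
```

```text
[-1.3728 -3.0008  4.9933  0.1876  0.1947  0.0658 25.7     0.0285]
[-1.4201 -3.13    5.0611  0.1949  0.2017  0.1157 26.1417  0.0285]
[-1.1984 -2.85    4.963   0.1849  0.2034  0.1657 26.5833  0.0284]
[-1.6043 -3.0515  5.167   0.2196  0.2052  0.2158 27.025   0.0284]
```

The torque has levelled off at 0.20 N·m and now climbs 0.035 N·m per rad, so the cap is slipping. I'll add a small margin, then release.

```bash
python3 - <<'E'
from h import *
turn.q=np.array(r.solve_ik([.475,.102,.223],down(0))); turn.q[5]=.22
turn(.1); r.hold(.2); m,sd=meas(8); print(m.round(4))
command_gripper(.06); r.hold(.1)
r.move_straight([.475,.102,.32],speed=.1); st()
r.reach([.36,-.2,.32],down(0)); r.hold(.3); st()
im,d=grab('top','top2'); grab('side','side2')
a=cv2.imread('pics/side2.png')[165:260,265:345]; b=cv2.imread('pics/top2.png')[165:265,235:375]
c=np.zeros((475,800,3),np.uint8); c[:,:400]=cv2.resize(a,(400,475)); c[:286,400:]=cv2.resize(b,(400,286)); cv2.imwrite('pics/c2.png',c)
E
```

```text
[-1.5166 -3.2792  5.1193  0.1799  0.1921  0.3158 27.6083  0.0284]
t29.29 p [0.4747 0.102  0.3193] F [ 1.11  0.8  -0.37] M [ 0.019 -0.024 -0.031] w0.0601 g0.0 q [ 0.054  0.225  1.511 -0.     1.406  0.32 ]
t30.82 p [ 0.3603 -0.1995  0.32  ] F [ 0.47  0.31 -0.27] M [-0.031 -0.018  0.025] w0.0600 g0.0 q [-0.692  0.082  1.684  0.     1.376 -0.693]
```

View pics/c2.png

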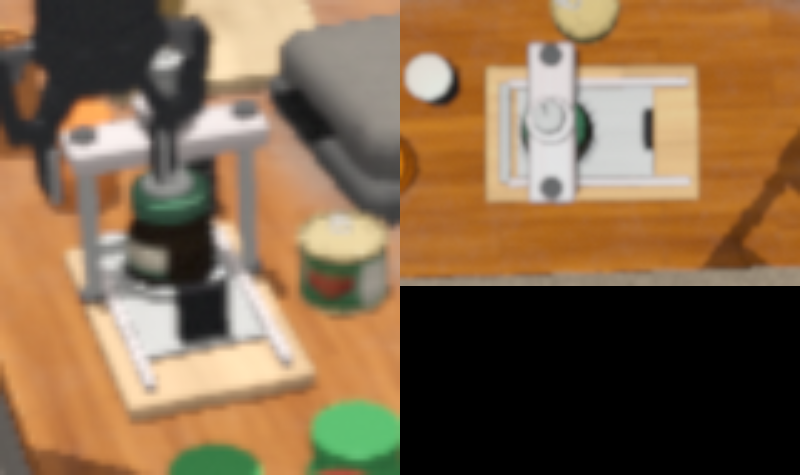

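The picture shows the spindle foot on the upright jar's lid at (170,185) in the crop, the tray home with its tab at (205,310), and the gripper clear of everything.

```bash
python3 -c "
from h import *
print(r.finish_job())"
```

```text
the job is handed in; nothing more can be done
None
```

I slid the tray home against its stop, turned the cap until it slipped (stopping about 0.2 rad past that point), left the jar clamped and upright, let go with the gripper clear, and handed the job in; no verdict was returned.

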